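# Sort the air-line spares into their trays

## Task

Sort the five loose air-line spares (two bar airstones, one disc airstone, two check valves) into the three grey trays, each into the tray that has a part of the same kind fixed on its ledge. Set each one down gently, without dropping it, so that all lie flat on the floor of their tray, none on top of another, the disc airstone with its nozzle up. Leave the green feeding ring and the tweezers where they are.

Things in the scene. Friction and masses are not known exactly. Their poses are not given: they have to be found in the camera images.
- bar_stone_a: Bar airstone, blue ceramic, a rounded block 50 x 20 x 20 mm lying flat, with a white nozzle 6 mm thick that sticks out 12 mm from its +x end (two alike). Origin at the middle of the block, 10 mm above what it lies on; x along its length, z up at the start. About 35 g. Grip across y (20 mm).
- bar_stone_b: Bar airstone, blue ceramic, a rounded block 50 x 20 x 20 mm lying flat, with a white nozzle 6 mm thick that sticks out 12 mm from its +x end (two alike). Origin at the middle of the block, 10 mm above what it lies on; x along its length, z up at the start. About 35 g. Grip across y (20 mm).
- disc_stone: Disc airstone, blue ceramic, a round disc 50 mm across and 18 mm thick lying flat, with a white nozzle 7 mm thick standing 10 mm up from the middle of its top. Origin at the middle of the disc, 9 mm above what it lies on; z up through the nozzle. About 60 g. Grip across its diameter.
- valve_a: Check valve, plastic, an eight-sided barrel 28 mm long and 20 mm across its flats lying flat, one half clear, one black, a 6 mm thick, 12 mm long hose barb at each end, 52 mm overall (two alike). Origin at the middle of the barrel, 10 mm above what it lies on; x along its length, black half to +x, z up at the start. About 20 g. Grip across y (20 mm).
- valve_b: Check valve, plastic, an eight-sided barrel 28 mm long and 20 mm across its flats lying flat, one half clear, one black, a 6 mm thick, 12 mm long hose barb at each end, 52 mm overall (two alike). Origin at the middle of the barrel, 10 mm above what it lies on; x along its length, black half to +x, z up at the start. About 20 g. Grip across y (20 mm).
- tray_bar: Fixed grey tray; only the sample differs: a bar airstone along y, top 50 mm above the table. Bin inside 90 mm (x) by 160 mm (y), walls 4 mm, floor 4 mm and rim 30 mm above the table. A solid ledge on its far (+x) side, 62 mm deep, 30 mm high, bears the fixed sample 80 mm in +x from the origin. Origin under the bin's middle, at table height; z up.
- tray_disc: Fixed grey tray; only the sample differs: a disc airstone nozzle up, tip 58 mm above the table. Bin inside 90 mm (x) by 160 mm (y), walls 4 mm, floor 4 mm and rim 30 mm above the table. A solid ledge on its far (+x) side, 62 mm deep, 30 mm high, bears the fixed sample 80 mm in +x from the origin. Origin under the bin's middle, at table height; z up.
- tray_valve: Fixed grey tray; only the sample differs: a check valve along y, top 50 mm above the table. Bin inside 90 mm (x) by 160 mm (y), walls 4 mm, floor 4 mm and rim 30 mm above the table. A solid ledge on its far (+x) side, 62 mm deep, 30 mm high, bears the fixed sample 80 mm in +x from the origin. Origin under the bin's middle, at table height; z up.
- feeding_ring: Green plastic feeding ring, 64 mm outside, 52 mm inside, 10 mm high, lying loose among the parts; it stays where it is. Origin at the middle of its underside. About 20 g.
- tweezers: Stainless steel aquascaping tweezers, 248 mm long, 28 mm wide, 8 mm high, lying loose at the left of the trays; they stay where they are. Origin at the middle of the underside; x along the length, tips to +x.
Mind the look-alikes: they are no part of the job. Leave any orange look-alike of the valve_b alone. What is shaped like the tray_valve but orange is not meant.

How it is judged:
By the outcome, as a careful person would: the job done as asked, in the order asked, and still so for the second after the job is handed in, with the robot touching nothing.
It also fails if it takes over 122 s, if anything falls off the work surface, if the arm or the gripper's body presses on something with over 40 N, if the wrist force passes 120 N, or if a joint passes its speed limit or range.

## Robot

A 6-joint arm with a two-finger parallel gripper is mounted at the origin on the work surface. World frame = base frame: x ahead of the robot, y to its left, z up, the work surface at z = 0. Lengths are in m, angles in degrees, forces in N, time in s.
With the tool pointing down it reaches from about 0.275 to 0.875 m from the base axis. Payload 12.5 kg.
Tool frame: the origin (TCP) lies on the centre line of the jaws, within the pads' length; the fingertips stand arm.tip_extent ahead of it and the grasp point (between the pads) lies 3 mm ahead of it (arm.tip_extent is the distance from the TCP to the fingertips, in m); z points along the fingers, y is the direction in which the jaws open and shut (so a half turn about z gives the same grasp; the last joint's range is limited). The gripper opens to 85 mm and grips with 20 to 120 N. Pads are 22 mm wide; open, the fingers measure 114 mm over their backs; the gripper's body (76 mm by 85 mm) begins 54 mm behind the grasp point. The pads swing forward as they close: fully open they stand 13 mm farther back than shut.
Start: joints at [-4.847, 20.094, 94.641, -0, 65.266, -4.847], TCP at [0.55, 0, 0.253] pointing down, gripper open.
Joint ranges: [-157.81, 157.81], [-45, 120.19], [0.68, 151.7], [-89.99, 269.99], [4.06, 180], [-164.3, 164.3]. Speed limits (degrees/s): [127.2, 127.2, 159.86, 180, 180, 180].

## Interface

Orientations are given as [roll, pitch, yaw] about the fixed x, y, z axes, in that order (R = Rz(yaw) Ry(pitch) Rx(roll)).
In Python, from plant import arm gives the robot as it stands. Calls block until the motion is done:
- arm.reach(position, orientation): joint-space move of the TCP to a pose.
- arm.move_l(position, ori=None, speed=0.15, threshold=None): straight line of the TCP; ori=None keeps the orientation; speed is the mean speed in m/s. With threshold (N) it stops when the force on the tool has changed by that much, and returns True; else False.
- arm.move_joints(angles): joint-space move.
- arm.command_gripper(opening, effort=None): finger opening in m; effort is the grip in N (None keeps the last); returns when the fingers have stopped.
- arm.hold(seconds).
- arm.ik(position, orientation): joint angles nearest the present ones, or None.
- arm.snapshot(name): name is "scene" or "side" or "wrist"; returns the picture (384x512x3 uint8, red, green, blue); there is no depth.
- arm.camera_params(name): a dict with "fx", "fy", "cx", "cy" (pixels), "extrinsics" (4x4, takes a point from world to camera coordinates); the wrist camera has in their place "tool_from_camera" (4x4, takes a point from camera to tool coordinates, whose origin is the TCP and whose axes are the flange's). Camera axes: x right, y up, looking along -z (the intrinsics and any distortion apply to the point x, -y, -z); pixel columns grow to the right and rows downward; lengths in m; the calibration is good to about 2 mm. A picture is of the moment at which its call begins: read the wrist's pose just before it. camera_params takes no time and is no camera call.
A pose or a line that the arm cannot do raises arm.MotionError and nothing moves.
- arm.finish_job(): hands the job in, once; it reports no verdict.
Trained networks look in the newest picture that a camera, given by its name, has taken for a name from the list of things; names that differ only in an ending like _2 or _b are one class to them, and where a whole thing is asked for, a point or a joint stands for the part that bears it (a point fixed in the world has none). Each returns a list of dicts, best first, with "p" (0 to 1); they miss things now and then, are a little off and sometimes report something else, mostly with a low value. They report only what shows in the picture. A call takes as long as a camera call. They do not tell look-alikes from the thing itself.
- arm.spot_in(label, camera): "bbox" ([left, top, right, bottom] in pixels, round what is visible of it).
- arm.pinpoint(label, camera): "at" ([row, column] in pixels: a listed point, or the origin of a listed thing).
Readings, each from a call of its own:
- arm.get_time(): time.
- arm.get_q(): joint angles.
- arm.get_qd(): joint speeds.
- arm.get_joint_efforts(): joint torques, N m.
- arm.get_tool_pos(): TCP position.
- arm.get_tool_rot(): TCP orientation.
- arm.get_wrist_force(): force on the tool from outside, world axes, zero at the start.
- arm.get_ft_torque(): the same for the moment, N m.
- arm.get_grip_width(): finger opening in m.
Only numpy, scipy, OpenCV 4.12 (cv2) and the standard library are available. Lean on these libraries where they do the work, as an engineer would, in place of code of your own. Each camera call takes 0.05 s, during which the arm holds its last target.

## Working session

There is one attempt and no reset: what is moved stays moved. The work goes in short steps, each a Python script; the robot and the scene stay as the last script left them, time stands still between calls to the robot, and variables do not carry over. Pictures are saved under pics/ and viewed, and the job is handed in when it is done.

```bash
ls -la; mkdir -p pics; cat > h.py <<'E'
import numpy as np, cv2
from plant import arm
def save(im,name): cv2.imwrite(f'pics/{name}.png',cv2.cvtColor(im,cv2.COLOR_RGB2BGR))
E
python3 - <<'E'
from h import *
for n in ['scene','side','wrist']:
    im=arm.snapshot(n); save(im,n+'0')
    p=arm.camera_params(n); print(n,{k:np.round(v,4).tolist() if not isinstance(v,str) else v for k,v in p.items()})
print(arm.tip_extent,arm.get_time(),arm.get_tool_pos(),arm.get_tool_rot())
E
```

```text
total 12
drwxr-xr-x  3 agent agent 4096 Dec  7 03:51 .
drwxr-xr-x 23 root  root  4096 Dec  7 03:51 ..
drwxr-xr-x  2 agent agent 4096 Dec  7 03:51 pics
scene {'fx': 389.2978, 'fy': 389.2978, 'cx': 258.5189, 'cy': 195.5857, 'extrinsics': [[0.4955, 0.8686, -0.0013, -0.3643], [-0.5717, 0.3273, 0.7524, 0.2011], [0.6539, -0.3721, 0.6587, -1.7005], [0.0, 0.0, 0.0, 1.0]]}
side {'fx': 461.1248, 'fy': 461.1248, 'cx': 254.7621, 'cy': 187.4188, 'extrinsics': [[0.8892, -0.4574, 0.0106, -0.3697], [0.3442, 0.684, 0.6432, -0.2948], [-0.3014, -0.5683, 0.7657, -1.1061], [0.0, 0.0, 0.0, 1.0]]}
wrist {'fx': 330.0465, 'fy': 330.0465, 'cx': 257.8239, 'cy': 194.3657, 'tool_from_camera': [[0.0004, 0.9657, 0.2596, 0.0638], [1.0, -0.0003, -0.0004, 0.0], [-0.0003, 0.2596, -0.9657, -0.1202], [0.0, 0.0, 0.0, 1.0]]}
0.022 0.15 [5.49763308e-01 3.04953333e-05 2.52872905e-01] [-1.79946823e+02 -5.17299335e-03  8.99960647e+01]
```

View pics/scene0.png

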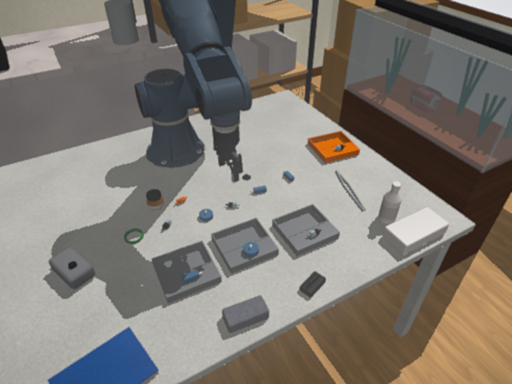

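View pics/side0.png

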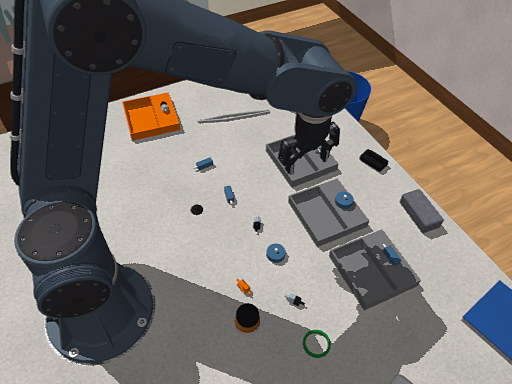

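View pics/wrist0.png

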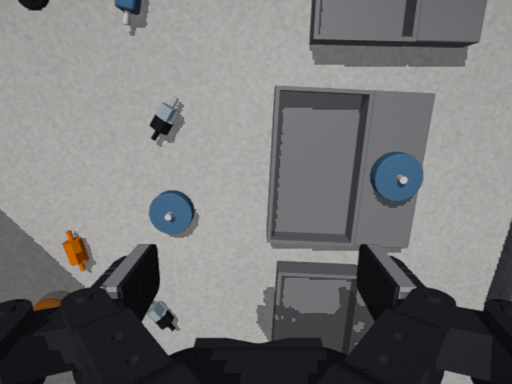

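```bash
cat >> h.py <<'E'
from scipy.spatial.transform import Rotation as Ro
def pose():
    T=np.eye(4);T[:3,:3]=Ro.from_euler('xyz',arm.get_tool_rot(),degrees=True).as_matrix();T[:3,3]=arm.get_tool_pos();return T
def camT(n,P=None):  # world_from_camera
    p=arm.camera_params(n)
    return P@np.array(p['tool_from_camera']) if n=='wrist' else np.linalg.inv(np.array(p['extrinsics']))
def ray(n,u,v,z,P=None):
    p=arm.camera_params(n);T=camT(n,P)
    d=T[:3,:3]@np.array([(u-p['cx'])/p['fx'],-(v-p['cy'])/p['fy'],-1.])
    o=T[:3,3]; return o+d*(z-o[2])/d[2]
def proj(n,X,P=None):
    p=arm.camera_params(n);T=np.linalg.inv(camT(n,P));c=T[:3,:3]@np.asarray(X)+T[:3,3]
    return p['cx']+p['fx']*c[0]/-c[2], p['cy']-p['fy']*c[1]/-c[2]
def shoot(name):
    P=pose(); im=arm.snapshot('wrist'); save(im,name); np.save(f'pics/{name}.npy',P); return P,im
E
python3 - <<'E'
from h import *
Z=dict(bar_stone_a=.01,disc_stone=.009,valve_a=.01,feeding_ring=0.0,tray_bar=0,tray_disc=0,tray_valve=0,tweezers=0)
for i,p in enumerate([[0.47,-0.15,0.40],[0.47,0.07,0.40]]):
    arm.reach(p,[180,0,90])
    P,im=shoot(f'w{i+1}')
    print(P[:3,3],arm.get_time())
    for k,z in Z.items():
        for d in arm.pinpoint(k,'wrist')[:4]:
            r,c=d['at']; print(k,round(d['p'],2),(int(c),int(r)),np.round(ray('wrist',c,r,z,P)[:2],4))
E
```

```text
[ 0.47012674 -0.14942354  0.39888624] 1.1
valve_a 0.79 (230, 177) [ 0.4271 -0.1951]
valve_a 0.58 (165, 118) [ 0.3308 -0.1043]
valve_a 0.54 (244, 2) [0.4514 0.0529]
feeding_ring 0.9 (228, 239) [ 0.4196 -0.3043]
tray_bar 0.78 (351, 185) [ 0.6218 -0.2105]
tray_disc 0.7 (357, 45) [ 6.15e-01 -4.00e-04]
tray_disc 0.61 (350, 185) [ 0.6194 -0.2091]
tray_valve 0.52 (357, 48) [ 0.6153 -0.0042]
[0.47019042 0.0692764  0.40000373] 2.4333
bar_stone_a 0.89 (224, 76) [0.4216 0.1748]
disc_stone 0.63 (247, 226) [ 0.4541 -0.0584]
disc_stone 0.24 (346, 189) [0.6122 0.003 ]
valve_a 0.79 (232, 302) [ 0.4265 -0.2008]
valve_a 0.53 (247, 158) [0.4547 0.0533]
feeding_ring 0.47 (229, 352) [ 0.4176 -0.3126]
tray_bar 0.86 (341, 300) [ 0.6197 -0.2033]
tray_disc 0.71 (347, 193) [ 0.6165 -0.0045]
tray_valve 0.66 (384, 49) [0.6559 0.2123]
```

View pics/w1.png

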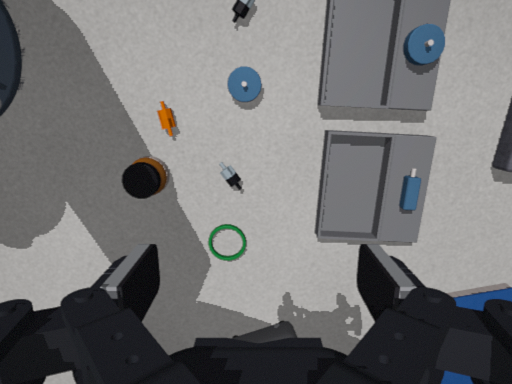

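View pics/w2.png

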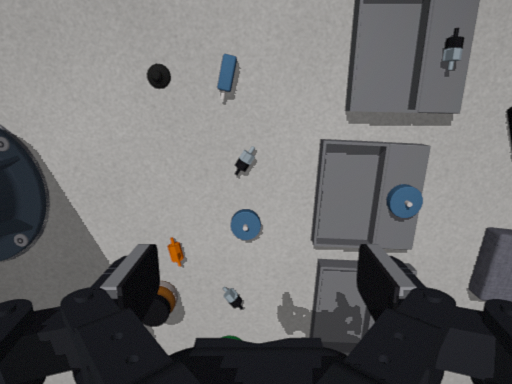

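```bash

python3 - <<'E'
from h import *
Z=dict(bar_stone_a=.01,tray_valve=0,tweezers=0,valve_a=.01)
arm.reach([0.47,0.22,0.36],[180,0,90])
P,im=shoot('w3')
print(P[:3,3],arm.get_time())
for k,z in Z.items():
    for d in arm.pinpoint(k,'wrist')[:4]:
        r,c=d['at']; print(k,round(d['p'],2),(int(c),int(r)),np.round(ray('wrist',c,r,z,P)[:2],4))
for name,u,v in [('w1',228,178),('w1',244,86),('w2',246,160),('w2',228,78)]:
    pass
a=cv2.imread('pics/w1.png'); b=cv2.imread('pics/w2.png')
cr=[cv2.resize(x,(380,290),interpolation=cv2.INTER_CUBIC) for x in (a[150:210,193:273],b[130:190,207:287])]
cv2.imwrite('pics/c1.png',np.hstack(cr))
E
```

```text
[0.4699915  0.22008176 0.36003556] 3.55
bar_stone_a 0.97 (225, 179) [0.4233 0.1794]
bar_stone_a 0.62 (215, 74) [0.4125 0.3238]
tray_valve 0.86 (385, 159) [0.6568 0.2086]
valve_a 0.69 (245, 261) [0.4509 0.0496]
valve_a 0.54 (176, 342) [ 0.3346 -0.1003]
```

View pics/w3.png

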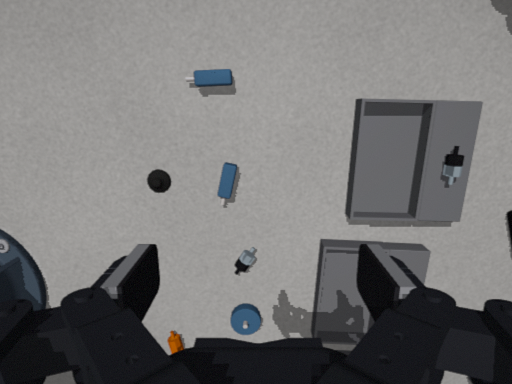

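View pics/c1.png

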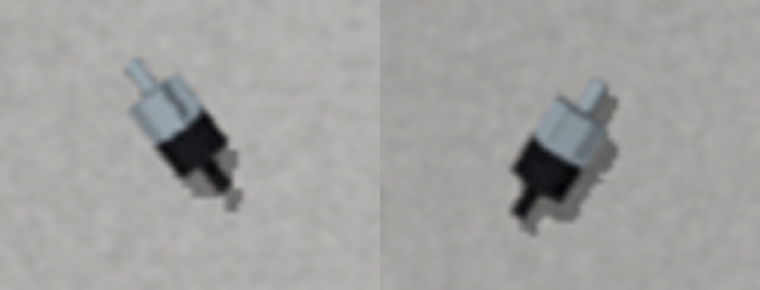

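```bash

python3 - <<'E'
from h import *
Ps={i:np.load(f'pics/{i}.npy') for i in('w1','w2','w3')}
W=lambda n,u,v,z:ray('wrist',u,v,z,Ps[n])[:2]
for nm,n,c,k in [('v1','w1',(220.8,163.4),(240.2,188.9)),('v2','w2',(252.9,147.4),(236,174.5))]:
    a,b=W(n,*c,.010),W(n,*k,.010);print(nm,(a+b)/2,np.linalg.norm(b-a),np.degrees(np.arctan2(*(b-a)[::-1])))
for nm,n,t,k in [('near','w3',(224,206),(231,163)),('far','w3',(187,79),(231,77))]:
    im=cv2.cvtColor(cv2.imread(f'pics/{n}.png'),cv2.COLOR_BGR2HSV)
    m=cv2.inRange(im,(95,110,40),(115,255,255))
    nl,lab,st,ce=cv2.connectedComponentsWithStats(m)
    mid=((t[0]*.35+k[0]*.65),(t[1]*.35+k[1]*.65))
    l=min(range(1,nl),key=lambda i:np.hypot(*(ce[i]-mid)) if st[i,4]>100 else 1e9)
    ys,xs=np.where(lab==l)
    X=np.array([W(n,u,v,.013) for u,v in zip(xs,ys)])
    c,s,a=cv2.minAreaRect((X*1000).astype(np.float32)); 
    ax=np.linalg.svd(X-X.mean(0),full_matrices=False)[2][0]
    tip=W(n,*t,.01); ax*=np.sign(ax@(tip-X.mean(0)))
    print(nm,st[l],np.array(c)/1000,X.mean(0),s,a,'nozzle yaw',np.degrees(np.arctan2(ax[1],ax[0])),'tip dist',np.linalg.norm(tip-X.mean(0)))
for n,t in [('w1',(244,85)),('w2',(246,225))]:
    im=cv2.cvtColor(cv2.imread(f'pics/{n}.png'),cv2.COLOR_BGR2HSV)
    m=cv2.inRange(im,(95,110,40),(115,255,255))
    nl,lab,st,ce=cv2.connectedComponentsWithStats(m)
    l=lab[t[1]-6,t[0]-6]; ys,xs=np.where(lab==l)
    X=np.array([W(n,u,v,.014) for u,v in zip(xs,ys)])
    print('disc',cv2.minEnclosingCircle((X*1000).astype(np.float32)),X.mean(0))
for nm,n,cs in [('bar','w1',[(318,240),(326,131),(434,136),(414,244)]),('disc','w2',[(313,246),(320,141),(428,146),(412,249)]),('valve','w3',[(347,222),(358,100),(480,102),(461,221)])]:
    X=np.array([W(n,*c,.03) for c in cs]);print(nm,X.round(4).tolist(),'origin~',X.mean(0)-[.029,0])
E
```

```text
v1 [ 0.42696821 -0.19265211] 0.05055751510863188 -54.04244418620846
v2 [0.4494529  0.04952708] 0.05030132784346813 -122.166494422282
near [218 163  19  35 418] [0.42539056 0.17916631] [0.42546193 0.17939727] (50.271278381347656, 17.979297637939453) 77.41090393066406 nozzle yaw -102.70833059025412 tip dist 0.040370495908757506
far [195  70  37  16 542] [0.4097934  0.32039304] [0.40981669 0.32031116] (48.89099884033203, 18.824079513549805) 2.4389076232910156 nozzle yaw -177.97287159042864 tip dist 0.035314270706887495Traceback (most recent call last):
  File "<stdin>", line 23, in <module>
  File "<stdin>", line 3, in <lambda>
  File "h.py", line 11, in ray
    p=arm.camera_params(n);T=camT(n,P)
ValueError: time passes only in moves, steps and waits
```

```bash
sed -i 's/arm.camera_params(n)/CP(n)/' h.py; cat >> h.py <<'E'
_c={}
def CP(n):
    if n not in _c:_c[n]=arm.camera_params(n)
    return _c[n]
E
python3 - <<'E'
from h import *
Ps={i:np.load(f'pics/{i}.npy') for i in('w1','w2','w3')}
W=lambda n,u,v,z:ray('wrist',u,v,z,Ps[n])[:2]
for n,t in [('w1',(244,85)),('w2',(246,225))]:
    im=cv2.cvtColor(cv2.imread(f'pics/{n}.png'),cv2.COLOR_BGR2HSV)
    m=cv2.inRange(im,(95,110,40),(115,255,255))
    nl,lab,st,ce=cv2.connectedComponentsWithStats(m)
    l=min(range(1,nl),key=lambda i:np.hypot(*(ce[i]-t)) if st[i,4]>100 else 1e9)
    ys,xs=np.where(lab==l)
    X=np.array([W(n,u,v,.014) for u,v in zip(xs,ys)])
    print('disc',st[l],cv2.minEnclosingCircle((X*1000).astype(np.float32)),X.mean(0))
for nm,n,cs in [('bar','w1',[(318,240),(326,131),(434,136),(414,244)]),('disc','w2',[(313,246),(320,141),(428,146),(412,249)]),('valve','w3',[(347,222),(358,100),(480,102),(461,221)])]:
    X=np.array([W(n,*c,.03) for c in cs]);print(nm,X.round(4).tolist(),'origin~',X.mean(0)-[.029,0])
print(arm.get_time())
E
```

```text
disc [228  67  33  35 842] ((449.99658203125, -54.8734245300293), 23.924518585205078) [ 0.44988449 -0.05482825]
disc [231 210  30  30 642] ((449.94195556640625, -53.93217468261719), 25.64598274230957) [ 0.45017771 -0.05332741]
bar [[0.5658, -0.2919], [0.5693, -0.1209], [0.7277, -0.128], [0.7194, -0.2986]] origin~ [ 0.61655258 -0.20987106]
disc [[0.5591, -0.0846], [0.5621, 0.0827], [0.7223, 0.0754], [0.7187, -0.0899]] origin~ [ 0.61152361 -0.00411826]
valve [[0.5992, 0.1216], [0.6015, 0.2912], [0.762, 0.2888], [0.7637, 0.1233]] origin~ [0.65261423 0.20622649]
3.75
```

```bash
cat >> h.py <<'E'
def pick(x,y,yaw,opening=.05,zt=.027,zh=.13,effort=35):
    arm.command_gripper(opening)
    arm.reach([x,y,zh],[180,0,yaw])
    arm.move_l([x,y,.05],speed=.2)
    hit=arm.move_l([x,y,zt],speed=.06,threshold=10)
    z=arm.get_tool_pos()[2]
    arm.command_gripper(0.0,effort)
    w=arm.get_grip_width()
    arm.move_l([x,y,zh],speed=.2)
    print('pick hit',hit,'z',round(z,4),'w',round(w,4),'after lift',round(arm.get_grip_width(),4),'t',arm.get_time(),'q6',arm.get_q()[5]); return z
def place(x,y,yaw,zp,rel,zh=.14):
    arm.reach([x,y,zh],[180,0,yaw])
    arm.move_l([x,y,zp+.014],speed=.2)
    f0=arm.get_wrist_force()
    hit=arm.move_l([x,y,zp+.003],speed=.025,threshold=3)
    z=arm.get_tool_pos()[2]
    print('place hit',hit,'z-zp',round(z-zp,4),'w',round(arm.get_grip_width(),4),'F',np.round(arm.get_wrist_force()-f0,1))
    arm.command_gripper(rel)
    arm.move_l([x,y,zh],speed=.2); print('t',arm.get_time())
E
python3 - <<'E'
from h import *
for nm,p,y in [('near',(.4255,.179),77.3),('far',(.411,.321),2),('far',(.411,.321),182),('disc',(.45,-.054),0),('disc',(.45,-.054),180),('pd',(.6115,-.004),-2),('pd',(.6115,-.004),178),('v1',(.427,-.193),126),('v2',(.4495,.0495),58),('pv',(.6526,.165),90)]:
    q=arm.ik([*p,.027],[180,0,y]); print(nm,y,None if q is None else np.round(q,1))
E
python3 - <<'E'
from h import *
z=pick(.4255,.179,77.3)
print(arm.get_wrist_force())
P,im=shoot('g1')
E
```

```text
near 77.3 [ 17.   33.4 115.5  -0.   31.1  29.7]
far 2 [ 32.9  37.1 106.7  -0.   36.2 120.9]
far 182 [ 32.9  37.1 106.7   0.   36.2 -59.1]
disc 0 [-12.7  32.9 116.7  -0.   30.4  77.3]
disc 180 [ -12.7   32.9  116.7    0.    30.4 -102.7]
pd -2 [-4.7 43.4 92.6 -0.  44.  87.3]
pd 178 [ -4.7  43.4  92.6   0.   44.  -92.7]
v1 126 [-30.   33.8 114.5   0.   31.7 -66. ]
v2 58 [  0.4  32.8 116.9  -0.   30.3  32.4]
pv 90 [10.2 48.2 82.  -0.  49.8 10.2]
pick hit False z 0.0268 w 0.0188 after lift 0.0192 t 7.2583 q6 29.732901881551424
[-0.30105642  0.36401945 -0.51203031]
```

View pics/g1.png

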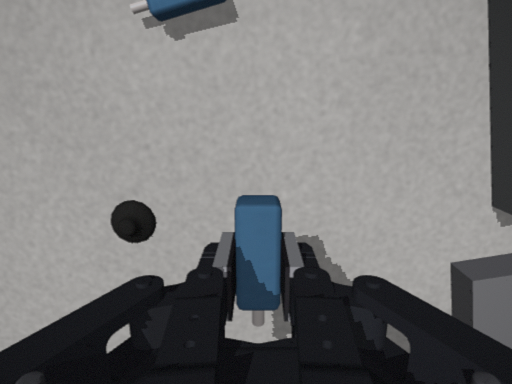

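```bash
python3 - <<'E'
from h import *
place(.618,-.164,88,.0268,.036)
P,im=shoot('p1')
E
```

```text
place hit True z-zp 0.0045 w 0.0196 F [-0.9  0.8  5. ]
t 10.8583
```

View pics/p1.png

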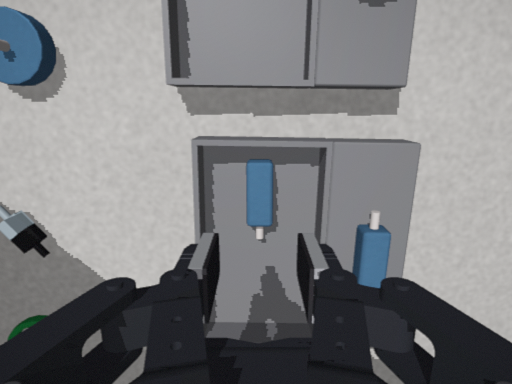

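```bash
python3 - <<'E'
from h import *
z=pick(.411,.321,2)
shoot('g2')
place(.6155,-.245,88,z,.036)
shoot('p2')
a=cv2.imread('pics/g2.png');b=cv2.imread('pics/p2.png');cv2.imwrite('pics/gp2.png',cv2.resize(np.hstack([a,b]),(800,300)))
E
```

```text
pick hit False z 0.0268 w 0.0192 after lift 0.0193 t 15.3917 q6 120.87401069486162
place hit True z-zp 0.0045 w 0.0189 F [-1.9  1.3  6.1]
t 19.6833
```

View pics/gp2.png

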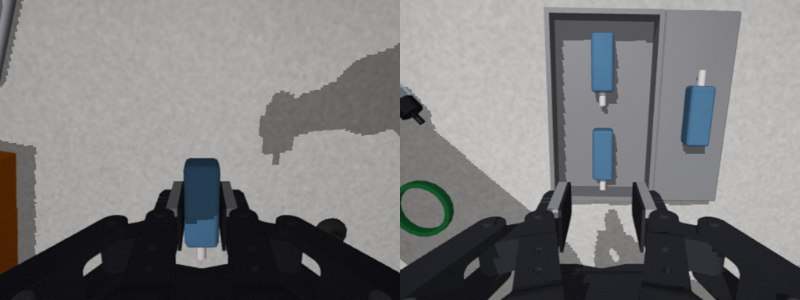

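```bash
python3 - <<'E'
from h import *
z=pick(.427,-.193,126)
shoot('g3')
place(.6526,.166,90,z,.036)
shoot('p3')
z=pick(.4495,.0495,58)
shoot('g4')
cv2.imwrite('pics/gp3.png',cv2.resize(np.hstack([cv2.imread(f'pics/{n}.png') for n in ('g3','p3','g4')]),(799,200)))
E
```

```text
pick hit False z 0.0269 w 0.0192 after lift 0.019 t 22.95 q6 -66.01676362872
place hit True z-zp 0.0045 w 0.0186 F [-1.7  0.   6.9]
t 26.65
pick hit False z 0.0268 w 0.0187 after lift 0.019 t 30.05 q6 32.382642095415285
```

View pics/gp3.png

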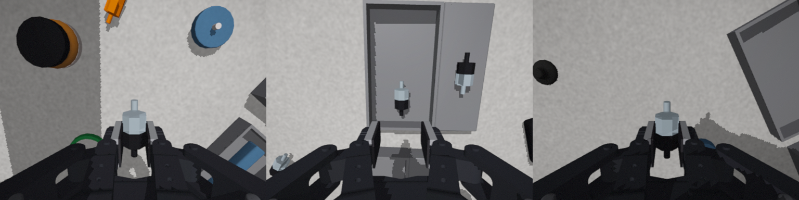

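View pics/p3.png

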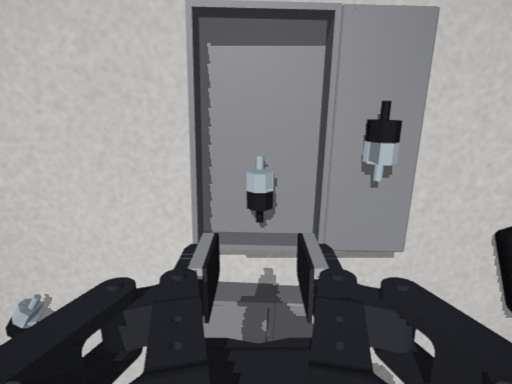

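```bash
python3 - <<'E'
from h import *
place(.6526,.246,90,.0268,.036)
shoot('p4')
z=pick(.45,-.054,0,opening=.082,zt=.025,effort=40)
shoot('g5')
print(arm.get_wrist_force())
cv2.imwrite('pics/gp4.png',cv2.resize(np.hstack([cv2.imread(f'pics/{n}.png') for n in ('p4','g5')]),(800,300)))
E
```

```text
place hit True z-zp 0.0046 w 0.0187 F [-1.5 -0.8  6. ]
t 33.2833
pick hit False z 0.0248 w 0.0484 after lift 0.0478 t 37.425 q6 77.27030203463146
[-0.59752599 -0.17988336 -1.51217515]
```

View pics/gp4.png

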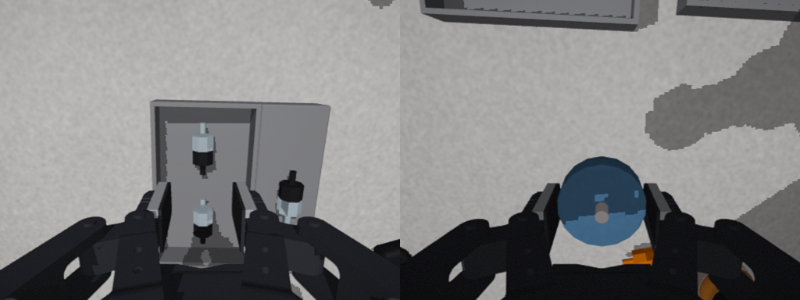

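```bash
python3 - <<'E'
from h import *
place(.6115,-.004,-2,.0248,.062)
arm.reach([.55,-.02,.40],[180,0,90]); shoot('e1'); save(arm.snapshot('side'),'e_side')
arm.reach([.60,-.29,.22],[180,0,90]); shoot('e2')
arm.reach([.64,.12,.22],[180,0,90]); shoot('e3');save(arm.snapshot('side'),'e_side2');save(arm.snapshot('scene'),'e_scene')
print(arm.get_time())
cv2.imwrite('pics/e12.png',cv2.resize(np.hstack([cv2.imread(f'pics/{n}.png') for n in ('e2','e3')]),(800,300)))
E
```

```text
place hit True z-zp 0.0048 w 0.0482 F [-2.1 -0.1  7. ]
t 40.275
44.8
```

View pics/e1.png

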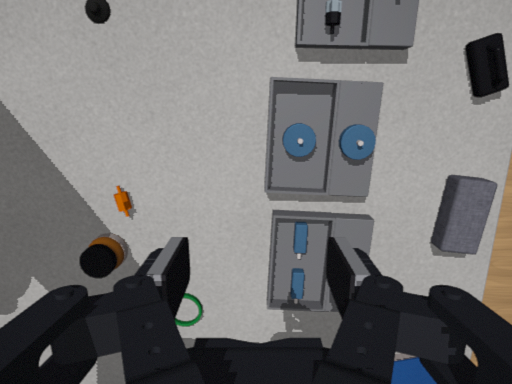

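View pics/e12.png

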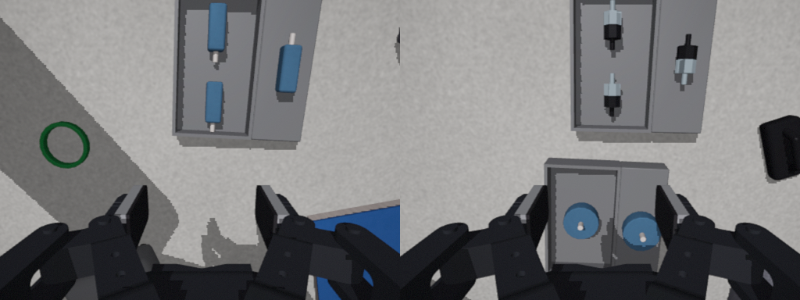

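View pics/e_side2.png

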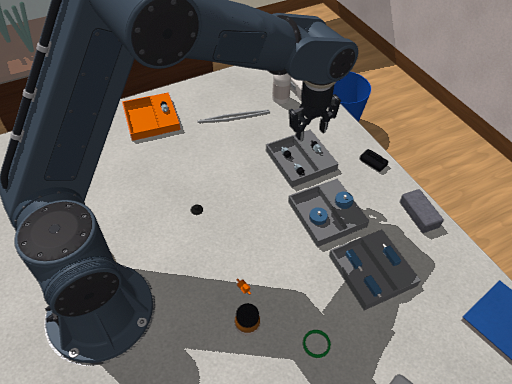

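```bash
python3 - <<'E'
import cv2
a=cv2.imread('pics/e2.png')[90:190,215:345];cv2.imwrite('pics/e2z.png',cv2.resize(a,(780,600),interpolation=cv2.INTER_CUBIC))
E
```

```text
(no output)
```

View pics/e2z.png

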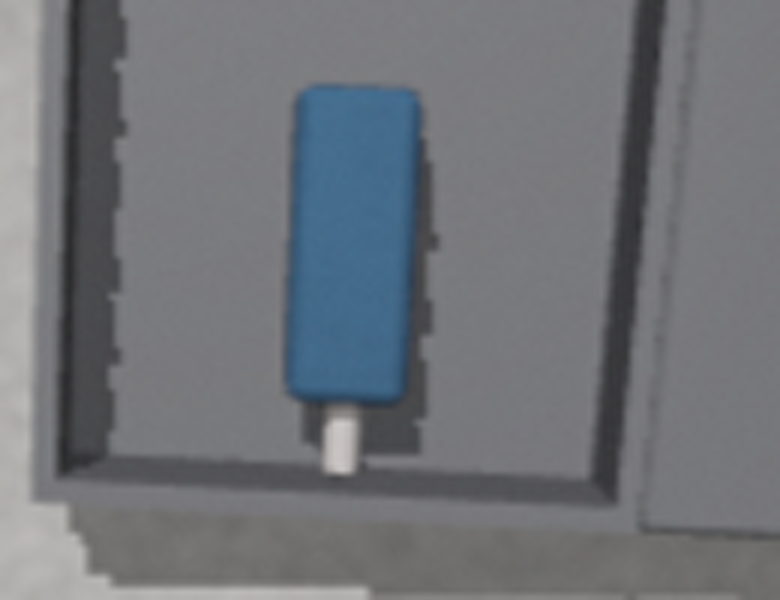

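```bash
python3 - <<'E'
from h import *
arm.reach([.5,0,.35],[180,0,90]); arm.hold(.3)
print(arm.get_time()); arm.finish_job()
E
```

```text
46.0
the job is handed in; nothing more can be done
```

All five spares are sorted and the job is handed in at 46.0 s of the 122 s allowed. Both bar airstones are in the bar tray, the disc is in the disc tray with its nozzle up, and both check valves are in the valve tray. I lowered each part slowly until it touched the tray floor (about 5–7 N) before releasing it.

The last wrist and side pictures show every part lying flat on its tray floor, apart from the others. The feeding ring, tweezers, orange valve and orange tray looked unmoved.

No check failed or disagreed. The tightest spot is the second bar: its nozzle tip is only a few millimetres from the front wall, but the picture shows it clear of the wall.

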